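# Clamp a metal bar in the bench jig

## Task

The aluminium bar lies loose on the open side of the blue jig: slide it sideways, flat on the jig, under the nose of the slanting screw, so that it lies against both the steel side fence and the steel end stop. Then turn the black knob clockwise, regripping as often as needed, until the screw is fully home: its brass collar seated on the blue block and its nose pressing firmly on the bar. Let go, and leave all other things on the bench where they are.

Things in the scene. Friction and masses are not known exactly. Their poses are not given: they have to be found in the camera images.
- bar: The workpiece: pale aluminium bar 140 x 40 x 36 mm, about 0.5 kg, lying flat on the jig's plate, on its open side, a little askew; two dark spots on its top. Origin at the centre of its underside; x along its length, y across its width (40 mm), z up. Either end may go first.
- nest (a point): Where the bar's origin belongs, on top of the jig's plate, 15 mm above the bench. x: level, along the bar's final length, away from the knob; y: level, to the jig's open side; z up. The nose ends 53 mm from here along -x, above the bar's near end, 7 mm or more higher than its top: the bar slides in under it from the side (it starts at y = +48 to +62 mm), and cannot be lowered in from above.
- jig: Blue base plate 240 x 150 mm, 15 mm thick, fixed to the bench, with fence, stop and the slanting screw on a post. Origin on the bench, 35 mm from the nest along -x; the plate reaches 120 mm to both sides of it along x, 65 mm along -y, 85 mm along +y; same axes as the nest. Nothing is above the plate from the nest's x = -35 mm onwards, but fence, stop and the nose and block of the screw, which lie at y within 22 mm of the nest.
- fence (a point): Middle of the steel side fence's face, on the plate, 20 mm from the nest along -y: the bar's long side lies against it. The fence runs from the nest's x = -40 to +70 mm, is 12 mm thick and 14 mm high above the plate. The other side (+y) is open; the plate reaches to y = +85 mm.
- stop (a point): Middle of the steel end stop's face, on the plate, 70 mm from the nest along +x: the bar's end lies against it. The stop is 60 mm long (along y), 12 mm thick and 20 mm high above the plate.
- nose: Round brass nose (18 mm thick) at the lower end of the screw. Origin at its tip, on the screw axis; z along the axis, outwards (up towards the knob). It does not turn. It is on a spring (4 N at first touch, then 2 N per mm); with the screw fully home on the bar it is pushed in 6 mm and presses with about 16 to 25 N.
- knob_top (a point): Centre of the knob's outer face, red with a white bar. z: out along the screw axis, which leans 35 degrees from vertical, its knob end to the nest's -x (towards the robot); x turns with the knob. The knob is a black knurled cylinder, 46 mm in diameter, 34 mm high along the axis, free all round: grip it across any diameter, fingers along the axis, tips at most 34 mm below this face.
- collar (a point): Underside centre of the brass collar (24 mm in diameter, 10 mm long) under the knob, 44 mm below the knob's outer face; same axes as the knob, and advances with it. Turned clockwise seen from outside, the knob screws in 12 mm a turn, against about 0.12 N m, for 1.3 to 1.6 turns in all, then meets a hard stop. It stays where it is left.
- boss (a point): Centre of the upper face of the blue block (52 x 44 mm) through which the screw passes. z out along the screw axis. The screw is fully home when the collar sits on this face (at the start it is 15 to 19 mm off); a firm hard stop is then felt.
- offcut: Wooden offcut 150 x 45 x 30 mm on the bench, a bystander. Origin at the centre of its underside.
- tape: Yellow ring (tape roll) 96 mm across, 24 mm high, bystander; origin at its underside centre.
- jar_a: Glass jar with a brass lid, 72 mm across, 100 mm tall, bystander; origin at its underside centre.
- jar_b: Glass jar with a brass lid, 72 mm across, 100 mm tall, bystander; origin at its underside centre.
- screwdriver: Screwdriver lying on the bench, bystander.
- hammer: Hammer lying on the bench, bystander.
- brush: Brush lying on the bench, bystander.
Things that resemble listed ones, but are neither listed nor needed, are in the scene too. Of the things shaped like the bar, the aluminium one is meant.

How it is judged:
By the outcome, as a careful person would: the job done as asked, in the order asked, and still so for the second after the job is handed in, with the robot touching nothing.
It also fails if it takes over 72 s, if anything falls off the work surface, if the arm or the gripper's body presses on something with over 40 N, if the wrist force passes 120 N, or if a joint passes its speed limit or range.

## Robot

A 6-joint arm with a two-finger parallel gripper is mounted at the origin on the work surface. World frame = base frame: x ahead of the robot, y to its left, z up, the work surface at z = 0. Lengths are in mm, angles in degrees, forces in N, time in s.
With the tool pointing down it reaches from about 300 to 850 mm from the base axis. Payload 4.2 kg.
Tool frame: the origin (TCP) lies midway between the tips of the shut fingers; the grasp point (between the pads) lies env.grasp_offset behind it (env.grasp_offset is the distance from the TCP to the grasp point, in mm); y points along the fingers, x is the direction in which the jaws open and shut, and the axes are right-handed (so a half turn about y gives the same grasp; the last joint's range is limited). The gripper opens to 91 mm and grips with 3 to 60 N. Pads are 32 mm wide; open, the fingers measure 118 mm over their backs; the gripper's body (76 mm by 178 mm) begins 60 mm behind the grasp point.
Start: joints at [73.74, 18.312, 89.639, -0, 72.044, -1.146], TCP at [149.933, 555.124, 213.976] pointing down, gripper open.
Joint ranges: [-177.97, 177.97], [-48.28, 115.42], [12.27, 149.76], [-77.06, 257.06], [2.81, 150.46], [-146.56, 146.56]. Speed limits (degrees/s): [147.25, 147.25, 180, 180, 180, 180].

## Interface

Orientations are given as [roll, pitch, yaw] about the fixed x, y, z axes, in that order (R = Rz(yaw) Ry(pitch) Rx(roll)).
In Python, from workcell import state, vision, job, env gives the robot as it stands.
- The arm moves only by the shell command python3 -m handwheel 'ROWS' [FORCE]. ROWS is JSON, a list of rows, each a list of 3 entries, a list of its own where there are three numbers: the finger opening in cm, from 0 to 9.12, then the shift along the tool's x, y, z in cm, then the turn about the tool's y in degrees. A call has 1 to 10 rows; each row is the pose to reach, as a shift and turn from the pose measured when the call began, along the tool's axes at that moment; what a row does not reach only later rows make up. A row lasts 1/10 s, in which the tool goes at most 50 mm and 8.59 degrees, less where a joint would pass 70% of its speed; a pose out of reach is approached as far as the arm can. A call with a gripper value outside its range is refused whole. The fingers move at their own pace and stop on an object; FORCE is the grip in N (left out, the last holds). Time passes only in rows, so rows that repeat a pose let the fingers close. It gives the time, the measured TCP pose, the force and the opening at its end, in the units of the state.
- state(): the state, without advancing time (a new reading comes with each control period).
- vision.grab_frame(name): name is "scene" or "top" or "wrist"; returns the picture (420x560x3 uint8, red, green, blue); there is no depth.
- vision.camera_model(name): a dict with "fov_y" (degrees; the focal length in pixels is half the picture's height over the tangent of half this angle, whatever the lens; pixels are square), "cx", "cy" (the principal point, pixels), "extrinsics" (4x4, takes a point from world to camera coordinates). Camera axes: x right, y up, looking along -z (the intrinsics and any distortion apply to the point x, -y, -z); pixel columns grow to the right and rows downward; lengths in mm; the calibration is good to about 2 mm. A picture is of the moment at which its call begins: read the wrist's pose just before it. camera_model takes no time and is no camera call; for the wrist camera it gives the pose at the moment of the call.
- job.job_done(): hands the job in, once; it reports no verdict.
The state is a dict: "time_s": time; "qpos": joint angles; "qvel": joint speeds; "effort": joint torques, N m; "ee_pos": TCP position; "ee_rot": TCP orientation; "force": force on the tool from outside, world axes, zero at the start; "torque": the same for the moment, N m; "gripper_width": finger opening in mm.
Only numpy, scipy, OpenCV 4.12 (cv2) and the standard library are available. Lean on these libraries where they do the work, as an engineer would, in place of code of your own. Each camera call takes 0.05 s, during which the arm holds its last target.

## Working session

There is one attempt and no reset: what is moved stays moved. The work goes in short steps, Python scripts to look and compute and a shell command to move; the robot and the scene stay as the last step left them, time stands still between calls to the robot, and variables do not carry over. Pictures are saved under pics/ and viewed, and the job is handed in when it is done.

```bash
ls; mkdir -p pics; python3 - <<'E'
from workcell import state, vision, job, env
import cv2,numpy as np
print(state()); print(env.grasp_offset)
for n in ("scene","top","wrist"):
    print(n,vision.camera_model(n))
    im=vision.grab_frame(n); cv2.imwrite(f"pics/{n}0.png",im[:,:,::-1])
E
```

```text
pics
{'time_s': 0.0, 'qpos': array([ 7.37395184e+01,  1.83528105e+01,  8.97060221e+01, -2.49846290e-03,
        7.20429487e+01, -1.14506826e+00]), 'qvel': array([-0.02470266, -0.04942447, -0.01737523,  0.05444394,  0.11811502,
        0.03004651]), 'effort': array([-9.47315275e-04, -4.12453401e+01, -2.31962532e+01,  7.24399835e-02,
        4.58160380e-02, -1.56273081e-04]), 'ee_pos': array([149.80482058, 554.62831226, 213.11115241]), 'ee_rot': array([-90.00034093,   0.10180848,  74.8853587 ]), 'force': array([-0.15640841,  0.08738274,  0.01745331]), 'torque': array([-0.01152087,  0.00031792, -0.02548614]), 'gripper_width': 91.20344720873244}
18.8
scene {'fov_y': 46.34059522435008, 'cx': 275.0122850486682, 'cy': 212.14800812667974, 'extrinsics': array([[-2.29191201e-01,  9.73371785e-01,  4.33134569e-03,
         1.48620045e+02],
       [-8.13252603e-01, -1.93930741e-01,  5.48644758e-01,
         4.06291263e+02],
       [ 5.34875309e-01,  1.22222073e-01,  8.36044358e-01,
        -1.85206138e+03],
       [ 0.00000000e+00,  0.00000000e+00,  0.00000000e+00,
         1.00000000e+00]])}
top
[... 176 characters left out ...]
],
       [ 9.90922487e-01,  1.38626857e-02,  1.33717800e-01,
        -5.84359520e+02],
       [-1.33748048e-01,  1.27414426e-03,  9.91014549e-01,
        -1.29795637e+03],
       [ 0.00000000e+00,  0.00000000e+00,  0.00000000e+00,
         1.00000000e+00]])}
wrist {'fov_y': 63.7556968383419, 'cx': 280.9395490368569, 'cy': 208.54609942244187, 'extrinsics': array([[ 2.61395009e-01,  9.65230411e-01, -1.70396132e-03,
        -5.75534545e+02],
       [-9.37331014e-01,  2.53417373e-01, -2.39144738e-01,
         2.59093391e+01],
       [-2.30397960e-01,  6.41084168e-02,  9.70982436e-01,
        -3.91322736e+02],
       [ 0.00000000e+00,  0.00000000e+00,  0.00000000e+00,
         1.00000000e+00]])}
```

View pics/scene0.png

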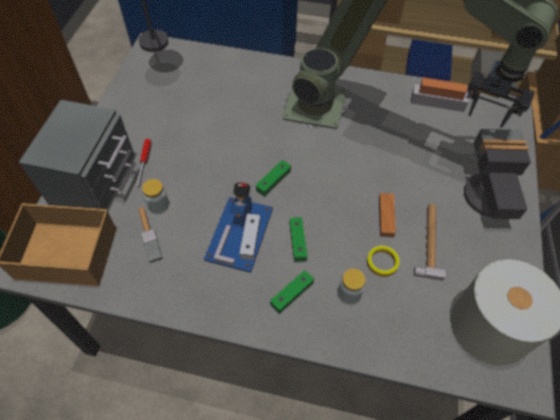

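View pics/top0.png

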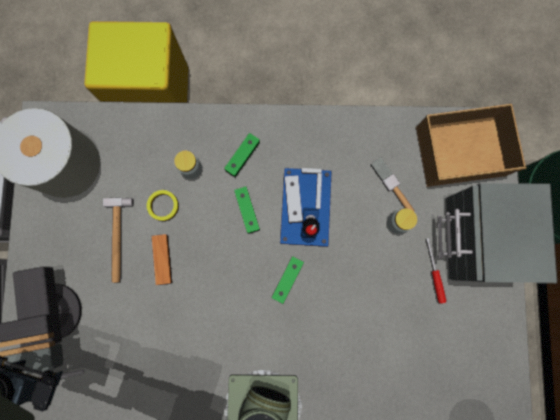

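View pics/wrist0.png

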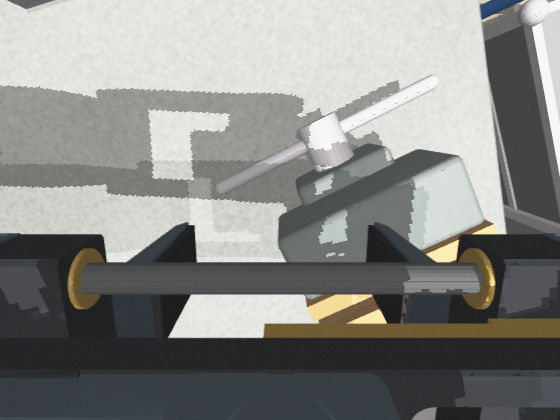

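The scene and top views show the blue jig with its knob (red face at about (310,228) in top), the aluminium bar on the open side at (293,199), and green decoy bars around it. I'll get rough positions now and bring the wrist camera over it.

```bash
cat > h.py <<'E'
from workcell import state, vision, job, env
import cv2,numpy as np
from scipy.spatial.transform import Rotation as Ro
def cam(n):
    m=vision.camera_model(n); f=210/np.tan(np.radians(m['fov_y']/2)); return f,m['cx'],m['cy'],np.array(m['extrinsics'])
def ray(c,uv):
    f,cx,cy,E=c; d=np.array([(uv[0]-cx)/f,-(uv[1]-cy)/f,-1.]); R=E[:3,:3]
    return -R.T@E[:3,3], R.T@d
def plane(c,uv,z):
    o,d=ray(c,uv); return o+d*(z-o[2])/d[2]
def proj(c,p):
    f,cx,cy,E=c; q=E[:3,:3]@np.asarray(p,float)+E[:3,3]; return np.array([cx+f*q[0]/-q[2], cy-f*q[1]/-q[2]])
def tri(c1,u1,c2,u2):
    o1,d1=ray(c1,u1);o2,d2=ray(c2,u2)
    d1/=np.linalg.norm(d1);d2/=np.linalg.norm(d2)
    t=np.linalg.lstsq(np.c_[d1,-d2],o2-o1,rcond=None)[0]
    a=o1+t[0]*d1;b=o2+t[1]*d2; return (a+b)/2,np.linalg.norm(a-b)
def toolR(s): 
    return Ro.from_euler('xyz',s['ee_rot'],degrees=True).as_matrix()
def shift(target,s=None):
    s=s or state(); return toolR(s).T@(np.asarray(target)-s['ee_pos'])/10
E
python3 - <<'E'
from h import *
print(vision.camera_model('top').keys())
t=cam('top');s=cam('scene')
for uv in [(285,169),(330,171),(327,246),(281,245)]: print(plane(t,uv,15).round())
for uv in [(234,198),(271,207),(245,269),(205,262)]: print('s',plane(s,uv,15).round())
print(tri(t,(312,229),s,(241,186)))
print(shift([540,-110,400]), toolR(state()).round(2))
E
```

```text
dict_keys(['fov_y', 'cx', 'cy', 'extrinsics'])
[731. -59.  15.]
[ 727. -201.   15.]
[ 490. -191.   15.]
[491. -49.  15.]
s [ 494. -173.   15.]
s [501. -48.  15.]
s [734. -71.  15.]
s [ 739. -194.   15.]
(array([ 529.46944409, -134.02350824,  139.66521559]), np.float64(1.5753061765510223))
[-54.02678853 -18.59734501 -55.00075267] [[ 0.26 -0.   -0.97]
 [ 0.97 -0.    0.26]
 [-0.   -1.    0.  ]]
```

```bash
python3 - <<'E'
import cv2
a=cv2.imread('pics/top0.png')[150:260,260:350]; cv2.imwrite('pics/topc.png',cv2.resize(a,None,fx=5,fy=5,interpolation=cv2.INTER_CUBIC))
a=cv2.imread('pics/scene0.png')[165:285,190:290]; cv2.imwrite('pics/scenec.png',cv2.resize(a,None,fx=5,fy=5,interpolation=cv2.INTER_CUBIC))
E
```

```text
(no output)
```

View pics/topc.png

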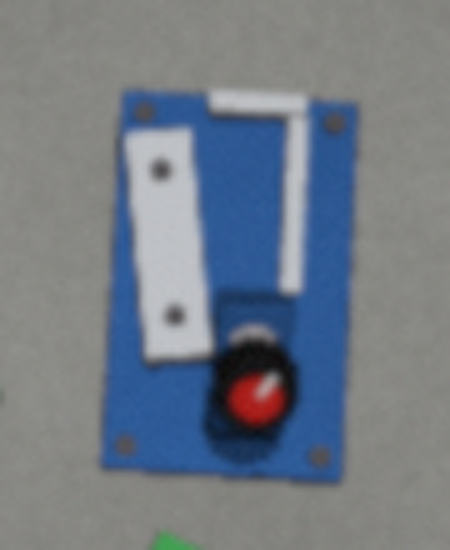

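View pics/scenec.png

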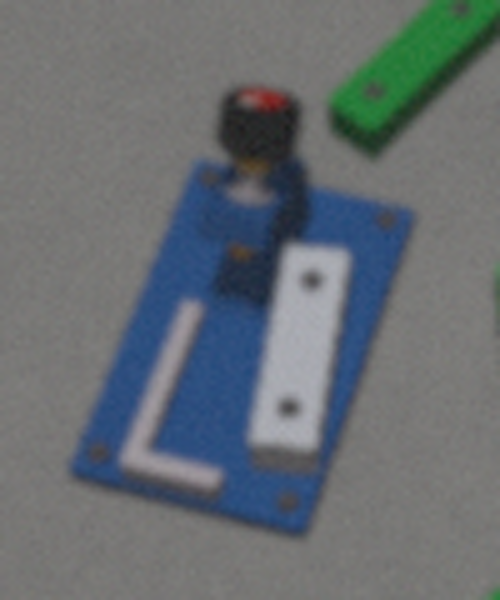

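```bash
python3 -m handwheel '[[9.1,[-26,-10,-28],-6],[9.1,[-52,-13.7,-56.6],-12.7],[9.1,[-52,-13.7,-56.6],-12.7],[9.1,[-52,-13.7,-56.6],-12.7],[9.1,[-52,-13.7,-56.6],-12.7],[9.1,[-52,-13.7,-56.6],-12.7],[9.1,[-52,-13.7,-56.6],-12.7],[9.1,[-52,-13.7,-56.6],-12.7],[9.1,[-52,-13.7,-56.6],-12.7],[9.1,[-52,-13.7,-56.6],-12.7]]'; python3 - <<'E'
from h import *
print(shift([560,-90,350]), state()['ee_pos'],state()['ee_rot'])
E
```

```text
time_s: 1.15
ee_pos: [413.1, 137.5, 303.5]
ee_rot: [-90.0, 0.1, 87.6]
force: [1.0, 0.3, 0.3]
gripper_width: 91.3
[-22.11101357  -4.62619785 -15.63158156] [413.12887298 137.45136865 303.53233491] [-8.99946945e+01  5.70558568e-02  8.75862314e+01]
```

```bash
python3 -m handwheel '[[9.1,[-22,-5,-15.6],0],[9.1,[-22,-5,-15.6],0],[9.1,[-22,-5,-15.6],0],[9.1,[-22,-5,-15.6],0],[9.1,[-22,-5,-15.6],0],[9.1,[-22,-5,-15.6],0],[9.1,[-22,-5,-15.6],0]]'; python3 - <<'E'
from h import *
c=cam('wrist'); E=c[3]; print(-E[:3,:3].T@E[:3,3], E[2,:3])
s=state();im=vision.grab_frame('wrist'); cv2.imwrite("pics/w1.png",im[:,:,::-1]); np.save('w1.npy',E)
for p in [(600,-60,51),(530,-134,140),(730,-130,15),(490,-120,15)]: print(proj(c,p))
E
```

```text
time_s: 1.85
ee_pos: [561.3, -91.9, 352.9]
ee_rot: [-90.0, 0.1, 87.4]
force: [-1.1, 1.2, -1.1]
gripper_width: 90.9
[493.84069301 -86.83069434 524.89962411] [-0.23848161  0.01329171  0.97105605]
[303.77054871 200.60027333]
[241.63084057 160.28993932]
[262.00313381 275.3621499 ]
[258.95771409 123.88690647]
```

View pics/w1.png

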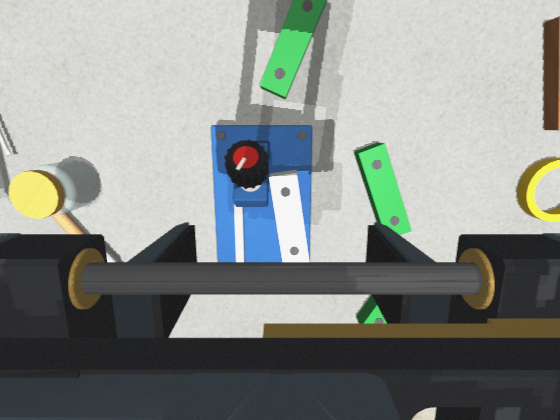

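```bash
python3 -m handwheel '[[9.1,[-3,11,10.5],0],[9.1,[-3,11,10.5],0],[9.1,[-3,11,10.5],0],[9.1,[-3,11,10.5],0],[9.1,[-3,11,10.5],0]]'; python3 - <<'E'
from h import *
c=cam('wrist'); s=state();im=vision.grab_frame('wrist'); cv2.imwrite("pics/w2.png",im[:,:,::-1]); np.save('w2.npy',c[3])
a=im[0:270,130:430,::-1]; cv2.imwrite('pics/w2c.png',cv2.resize(a,None,fx=2.2,fy=2.2,interpolation=cv2.INTER_CUBIC))
E
```

```text
time_s: 2.4
ee_pos: [451.5, -114.1, 242.1]
ee_rot: [-89.8, -0.0, 87.5]
force: [1.4, -0.7, 0.6]
gripper_width: 91.1
```

View pics/w2c.png

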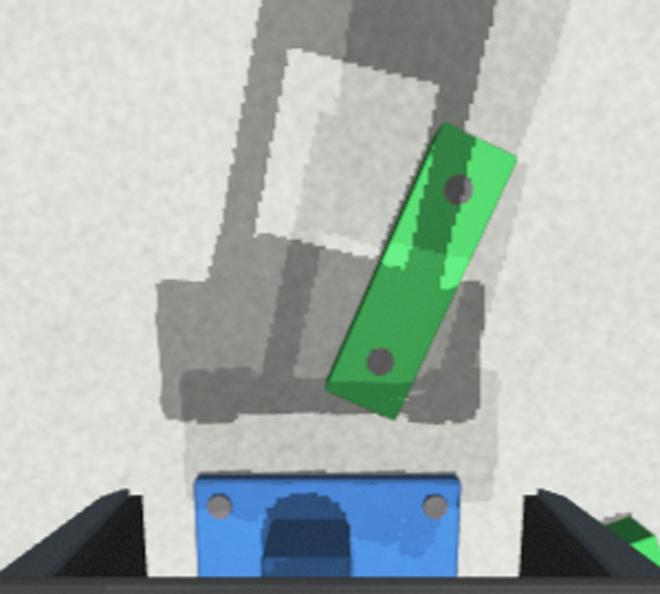

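```bash
python3 -m handwheel '[[9.1,[-1,0,-22],0],[9.1,[-1,0,-22],0],[9.1,[-1,0,-22],0],[9.1,[-1,0,-22],0],[9.1,[-1,0,-22],0],[9.1,[-1,0,-22],0],[9.1,[-1,0,-22],0]]'; python3 - <<'E'
from h import *
c=cam('wrist'); s=state();im=vision.grab_frame('wrist'); cv2.imwrite("pics/w2.png",im[:,:,::-1]); np.save('w2.npy',c[3])
a=im[0:270,130:430,::-1]; cv2.imwrite('pics/w2c.png',cv2.resize(a,None,fx=2.2,fy=2.2,interpolation=cv2.INTER_CUBIC))
E
```

```text
time_s: 3.15
ee_pos: [674.4, -133.6, 244.5]
ee_rot: [-90.1, 0.0, 87.5]
force: [-1.0, 1.0, -0.2]
gripper_width: 91.3
```

View pics/w2c.png

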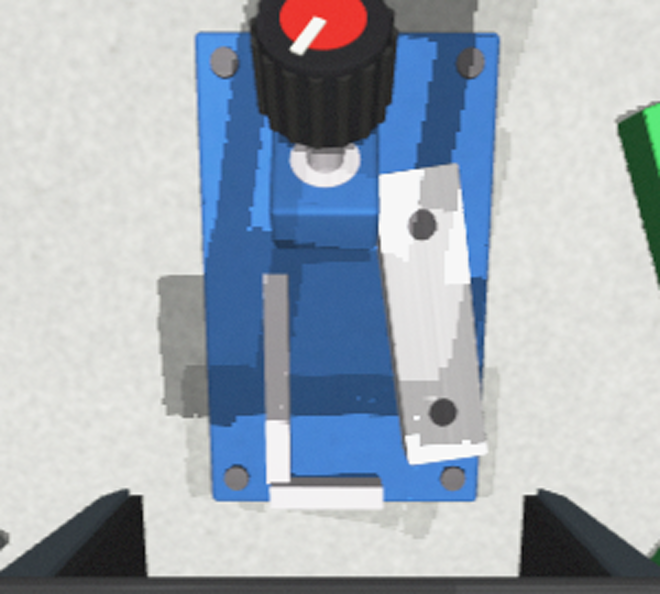

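```bash
python3 - <<'E'
from h import *
f,cx,cy,_=cam('wrist'); c=(f,cx,cy,np.load('w2.npy'))
P=lambda u,v,z:plane(c,(u/2.2+130,v/2.2),z)
C=[P(196,34,15),P(498,34,15),P(476,499,15),P(215,500,15)]
for p in C: print('plate',p.round(1))
ctr=sum(C)/4
ax=(C[3]-C[0]+C[2]-C[1]);yaw=np.degrees(np.arctan2(ax[1],ax[0]));ay=(C[1]-C[0]+C[2]-C[3]);print('ctr',ctr,'yaw',yaw,np.degrees(np.arctan2(ay[1],ay[0]))-90,np.linalg.norm(ax)/2,np.linalg.norm(ay)/2)
ex=ax/np.linalg.norm(ax);ey=np.array([-ex[1],ex[0],0])
nest=ctr-10*ey+35*ex; print('nest',nest)
L=lambda p:(np.round([(p-nest)@ex,(p-nest)@ey],1))
print('fence',L(P(289,276,29)),L(P(291,482,29)))
print('stop',L(P(270,486,35)),L(P(383,486,35)))
B=[P(378,175,51),P(458,165,51),P(487,452,51),P(409,465,51)]
for b in B: print('bar',b.round(1),L(b))
bc=sum(B)/4; print('barc',bc,L(bc)); d=(B[3]-B[0]+B[2]-B[1]); print('bar yaw',np.degrees(np.arctan2(d[1],d[0])),np.linalg.norm(d)/2)
a,b=P(422,224,51),P(442,412,51);print('dots',L(a),L(b),L((a+b)/2),np.degrees(np.arctan2(*(b-a)[1::-1])))
# other views
t=cam('top');s=cam('scene')
for k,(cc,off,pts) in {'top':(t,(260,150),[(125,92),(356,103),(341,481),(103,467)]),'scene':(s,(190,165),[(72,475),(197,160),(413,215),(305,533)])}.items():
    Q=sum(plane(cc,(off[0]+u/5,off[1]+v/5),15) for u,v in pts)/4; print(k,'ctr',Q.round(1))
E
```

```text
plate [ 489.9 -190.6   15. ]
plate [496.3 -43.5  15. ]
plate [732.8 -53.5  15. ]
plate [ 727.1 -200.6   15. ]
ctr [ 611.53950797 -122.04731224   15.        ] yaw -2.419034310679788 -2.3733589725355984 237.05209903591754 147.2666160921841
nest [ 646.08624248 -133.51566587   15.        ]
fence [-39.  -19.2] [ 69.3 -19.8]
stop [ 69.8 -30.7] [69.9 29.7]
bar [ 562.8 -106.    51. ] [-84.4  23.9]
bar [560. -69.  51.] [-88.7  60.8]
bar [696.9 -54.7  51. ] [47.5 80.8]
bar [702.  -94.3  51. ] [54.2 41.6]
barc [630.4324059  -81.02006257  51.        ] [-17.9  51.8]
bar yaw 5.3896084465969984 138.6694563079734
dots [-62.7  44.9] [26.9 57.4] [-17.9  51.2] 5.507423083545026
top ctr [ 611.7 -126.4   15. ]
scene ctr [ 617.3 -120.2   15. ]
```

```bash
python3 -m handwheel '[[9.1,[2.5,4,0.8],-4],[9.1,[5.5,8,1.6],-8],[9.1,[5.5,12,1.6],-8],[9.1,[5.5,16,1.6],-8],[9.1,[5.5,19,1.6],-8],[9.1,[5.5,20.9,1.6],-8],[9.1,[5.5,20.9,1.6],-8],[9.1,[5.5,20.9,1.6],-8]]'; python3 - <<'E'
from h import *
print(shift([660.4,-78.2,34]))
im=vision.grab_frame('wrist'); cv2.imwrite("pics/w3.png",im[:,:,::-1])
E
```

```text
time_s: 4.0
ee_pos: [660.4, -78.2, 37.4]
ee_rot: [-90.2, 0.1, 95.5]
force: [0.1, 0.1, 0.3]
gripper_width: 91.2
[0.00363711 0.33665051 0.00267422]
```

View pics/w3.png

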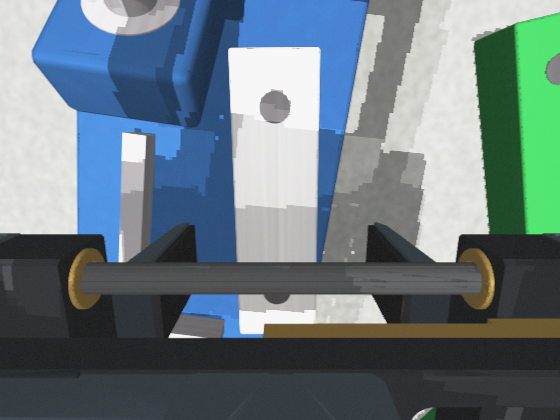

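```bash
python3 -m handwheel '[[5,[0,0.3,0],0],[3.6,[0,0.3,0],0],[3.6,[0,0.3,0],0],[3.6,[0,0.3,0],0],[3.6,[0,0.3,0],0],[3.6,[0,0.3,0],0]]' 20; python3 - <<'E'
from h import *
s=state();R=toolR(s);yaw=np.radians(-2.4);ex=np.array([np.cos(yaw),np.sin(yaw),0]);ey=np.array([-ex[1],ex[0],0]);nest=np.array([646.5,-134,0])
for x,y in [(26,48),(26,15),(26,4),(29,-1)]:
    t=nest+ex*x+ey*y; t[2]=s['ee_pos'][2]; print((x,y),shift(t,s))
print((s['ee_pos']-nest)@ex,(s['ee_pos']-nest)@ey)
E
```

```text
time_s: 4.65
ee_pos: [661.1, -78.3, 35.0]
ee_rot: [-90.3, 0.1, 95.5]
force: [-0.4, -0.0, -0.2]
gripper_width: 45.9
(26, 48) [-1.0037847   0.00731134 -1.24619189]
(26, 15) [-4.27225993  0.01023096 -0.79115219]
(26, 4) [-5.36175168  0.01120417 -0.63947229]
(29, -1) [-5.89834072  0.01308538 -0.86765787]
12.272839175580383 56.22363635034649
```

```bash
python3 -m handwheel '[[3.6,[0,0,0],0],[3.6,[0,0,0],0],[3.6,[-0.5,0,-0.6],4],[3.6,[-1,0,-1.2],7.9],[3.6,[-2.5,0,-1],7.9],[3.6,[-4.2,0,-0.8],7.9],[3.6,[-5,0,-0.65],7.9],[3.6,[-5.4,0,-0.64],7.9],[3.6,[-5.4,0,-0.64],7.9]]' 20; python3 - <<'E'
from h import *
s=state();R=toolR(s);yaw=np.radians(-2.4);ex=np.array([np.cos(yaw),np.sin(yaw),0]);ey=np.array([-ex[1],ex[0],0]);nest=np.array([646.5,-134,0])
print((s['ee_pos']-nest)@ex,(s['ee_pos']-nest)@ey,s['torque'])
im=vision.grab_frame('wrist'); cv2.imwrite("pics/w4.png",im[:,:,::-1])
E
```

```text
time_s: 5.55
ee_pos: [672.2, -132.9, 35.0]
ee_rot: [-90.2, 0.1, 87.6]
force: [-0.3, -1.9, -0.4]
gripper_width: 40.0
25.668108723329873 2.198663497946487 [-0.25326751  0.15362545  0.00349262]
```

View pics/w4.png

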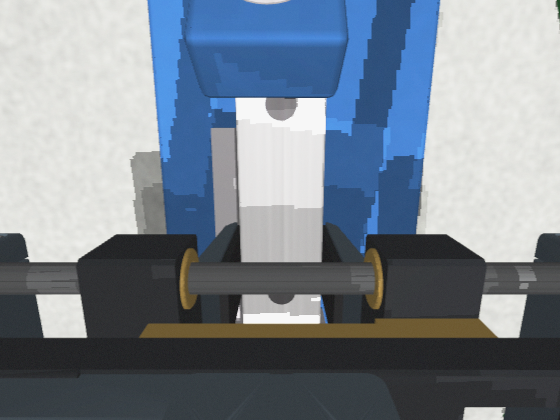

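```bash
python3 -m handwheel '[[3.6,[-0.2,0,0],0],[3.6,[-0.3,0,0],0],[3.6,[-0.35,0,-0.2],0],[3.6,[-0.35,0,-0.4],0],[3.6,[-0.35,0,-0.6],0],[3.6,[-0.35,0,-0.6],0]]'; python3 - <<'E'
from h import *
s=state();R=toolR(s);yaw=np.radians(-2.4);ex=np.array([np.cos(yaw),np.sin(yaw),0]);ey=np.array([-ex[1],ex[0],0]);nest=np.array([646.5,-134,0])
print((s['ee_pos']-nest)@ex,(s['ee_pos']-nest)@ey,s['force'],s['torque'])
E
```

```text
time_s: 6.2
ee_pos: [677.4, -136.7, 35.0]
ee_rot: [-90.1, 0.2, 87.7]
force: [-4.8, 1.5, 2.2]
gripper_width: 39.9
30.977852112674917 -1.3613664659859188 [-4.7763622   1.47618454  2.20308778] [0.14267534 0.79759918 0.00723702]
```

```bash
python3 -m handwheel '[[3.6,[-0.15,0,-0.1],0],[3.6,[-0.2,0,-0.3],0],[3.6,[-0.2,0,-0.3],0],[3.6,[-0.2,0,-0.3],0]]'; python3 - <<'E'
from h import *
s=state();R=toolR(s);yaw=np.radians(-2.4);ex=np.array([np.cos(yaw),np.sin(yaw),0]);ey=np.array([-ex[1],ex[0],0]);nest=np.array([646.5,-134,0])
print((s['ee_pos']-nest)@ex,(s['ee_pos']-nest)@ey,s['force'],s['torque'])
im=vision.grab_frame('wrist'); cv2.imwrite("pics/w5.png",im[:,:,::-1])
E
```

```text
time_s: 6.6
ee_pos: [677.5, -136.9, 34.9]
ee_rot: [-89.7, -0.0, 87.7]
force: [-8.8, 4.8, 5.5]
gripper_width: 39.9
31.091518383938563 -1.561925733282 [-8.8103735   4.76501848  5.47840443] [1.09698611 1.52145832 0.06256147]
```

View pics/w5.png

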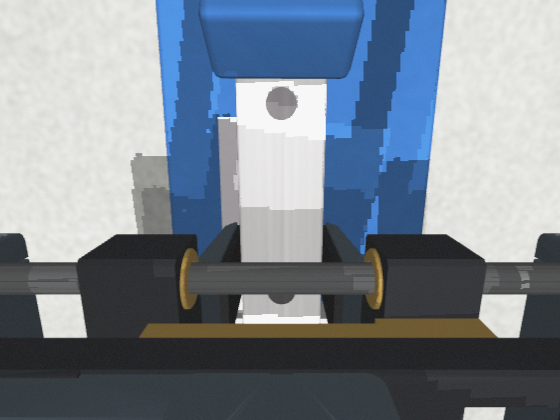

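```bash
python3 -m handwheel '[[5,[0,0,0],0],[5.5,[0,0,0],0],[6,[0,0,0],0],[6.5,[0,-4,0],0],[7,[0,-9,0],0],[7,[0,-14,2],0],[7,[0,-19,4],0],[7,[0,-22,6],0],[7,[0,-22,6],0],[7,[0,-22,6],0]]'; python3 - <<'E'
from h import *
c=cam('wrist'); s=state();im=vision.grab_frame('wrist'); cv2.imwrite("pics/w6.png",im[:,:,::-1]); np.save('w6.npy',c[3]); print(s['ee_pos'],s['force'])
a=im[0:270,130:430,::-1]; cv2.imwrite('pics/w6c.png',cv2.resize(a,None,fx=2.2,fy=2.2,interpolation=cv2.INTER_CUBIC))
E
```

```text
time_s: 7.65
ee_pos: [619.1, -134.9, 256.5]
ee_rot: [-90.0, 0.0, 87.6]
force: [-0.4, 0.9, -0.9]
gripper_width: 70.4
[ 619.10409654 -134.85422607  256.5145116 ] [-0.41858417  0.93872769 -0.89396146]
```

View pics/w6c.png

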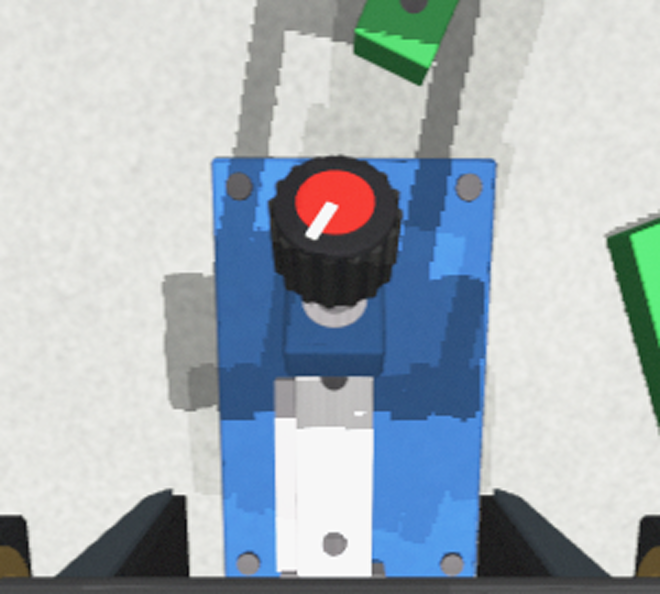

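```bash
python3 - <<'E'
from h import *
f,cx,cy,_=cam('wrist')
def red(path,roi):
    a=cv2.imread(path); h=cv2.cvtColor(a,cv2.COLOR_BGR2HSV)
    m=((h[...,0]<8)|(h[...,0]>172))&(h[...,1]>150)&(h[...,2]>90); 
    mm=np.zeros(m.shape,np.uint8); x0,y0,x1,y1=roi; mm[y0:y1,x0:x1]=m[y0:y1,x0:x1]
    ys,xs=np.nonzero(mm); hull=cv2.convexHull(np.c_[xs,ys].astype(np.int32)); 
    M=cv2.moments(hull); return np.array([M['m10']/M['m00'],M['m01']/M['m00']]),cv2.boundingRect(hull)
w6=(f,cx,cy,np.load('w6.npy')); t=cam('top'); s=cam('scene')
u6,b6=red('pics/w6.png',(230,60,330,130)); ut,bt=red('pics/top0.png',(295,215,325,240)); us,bs=red('pics/scene0.png',(225,175,260,200))
print(u6,b6,ut,bt,us,bs)
print(tri(w6,u6,t,ut),tri(w6,u6,s,us),tri(t,ut,s,us))
# bar check
P=lambda u,v,z:plane(w6,(u/2.2+130,v/2.2),z)
C=[P(213,158,15),P(495,160,15)]; print(C, (C[0]+C[1])/2)
print('dots',P(334,380,51),P(334,544,51)); print('bar edges',P(296,430,51),P(374,430,51),P(297,570,51),P(372,570,51)); print('fence',P(275,430,29))
yaw=np.radians(-2.4);ex=np.array([np.cos(yaw),np.sin(yaw),0]);ey=np.array([-ex[1],ex[0],0]);nest=np.array([646.5,-134,0])
for q in (P(334,544,51),P(296,430,51),P(374,430,51),P(297,570,51),P(372,570,51),tri(w6,u6,t,ut)[0],tri(w6,u6,s,us)[0]): print('L',((q-nest)@ex).round(1),((q-nest)@ey).round(1))
E
```

```text
[281.81567667  91.40089814] (264, 77, 37, 30) [310.80048662 229.54257908] (306, 225, 11, 10) [244.  184.5] (242, 184, 5, 2)
(array([ 526.3156365 , -129.40227998,  159.45610852]), np.float64(1.1663592993380052)) (array([ 524.2161736 , -127.09073662,  141.92960722]), np.float64(3.631530967427573)) (array([ 526.74499821, -127.73545318,  145.93125212]), np.float64(6.568433914112413))
[array([ 489.10393839, -190.27401063,   15.        ]), array([496.24026068, -43.36638209,  15.        ])] [ 492.67209953 -116.82019636   15.        ]
dots [ 602.92433525 -131.85279349   51.        ] [ 691.46997686 -135.49511767   51.        ]
bar edges [ 628.09571315 -152.60428427   51.        ] [ 629.77324043 -112.20597789   51.        ] [ 705.59292835 -156.19489459   51.        ] [ 707.27392883 -115.48514871   51.        ]
fence [ 632.0700249  -165.41750767   29.        ]
L 45.0 0.4
L -17.6 -19.4
L -17.6 21.1
L 60.0 -19.7
L 59.9 21.0
L -120.3 -0.4
L -122.5 1.8
```

```bash
python3 - <<'E'
from h import *
f,cx,cy,_=cam('wrist')
def red(path,roi):
    a=cv2.imread(path); h=cv2.cvtColor(a,cv2.COLOR_BGR2HSV)
    m=((h[...,0]<8)|(h[...,0]>172))&(h[...,1]>150)&(h[...,2]>90); 
    mm=np.zeros(m.shape,np.uint8); x0,y0,x1,y1=roi; mm[y0:y1,x0:x1]=m[y0:y1,x0:x1]
    ys,xs=np.nonzero(mm); hull=cv2.convexHull(np.c_[xs,ys].astype(np.int32)); 
    M=cv2.moments(hull); return np.array([M['m10']/M['m00'],M['m01']/M['m00']]),cv2.boundingRect(hull)
w6=(f,cx,cy,np.load('w6.npy')); w1=(f,cx,cy,np.load('w1.npy'))
u6,b6=red('pics/w6.png',(230,60,330,130)); u1,b1=red('pics/w1.png',(215,130,275,190)); print(u1,b1)
print(tri(w1,u1,w6,u6))
# knob size from red/rim width : depth
K=np.array([526,-129.3,0])
for z in (145,150,155,160,165):
    ey=np.array([0.042,1,0]); k=plane(w6,u6,z); print(z,k.round(1),np.linalg.norm(proj(w6,k+23*ey)-proj(w6,k-23*ey)))
E
python3 -m handwheel '[[7,[0,-1,5],0],[7,[0,-1,10],0],[7,[0,-1,10],0],[7,[0,-1,10],0]]'
python3 - <<'E'
from h import *
c=cam('wrist'); s=state();im=vision.grab_frame('wrist'); cv2.imwrite("pics/w7.png",im[:,:,::-1]); np.save('w7.npy',c[3]); print(s['ee_pos'],s['force'])
a=im[0:270,130:430,::-1]; cv2.imwrite('pics/w7c.png',cv2.resize(a,None,fx=2.2,fy=2.2,interpolation=cv2.INTER_CUBIC))
E
```

```text
[245.40093787 156.52950371] (233, 146, 26, 22)
(array([ 525.38379374, -128.7415373 ,  146.66704489]), np.float64(0.13398155733992312))
145 [ 525.2 -128.8  145. ] 57.78109789318945
150 [ 525.7 -128.8  150. ] 58.81826472739667
155 [ 526.1 -128.8  155. ] 59.89334627886177
160 [ 526.6 -128.9  160. ] 61.0084602736007
165 [ 527.1 -128.9  165. ] 62.16588514378801
time_s: 8.1
ee_pos: [518.3, -130.5, 263.7]
ee_rot: [-89.6, -0.0, 87.6]
force: [1.3, -0.3, -0.3]
gripper_width: 69.8
[ 518.29700311 -130.50811662  263.66874494] [ 1.333369   -0.28519047 -0.27733749]
```

View pics/w7c.png

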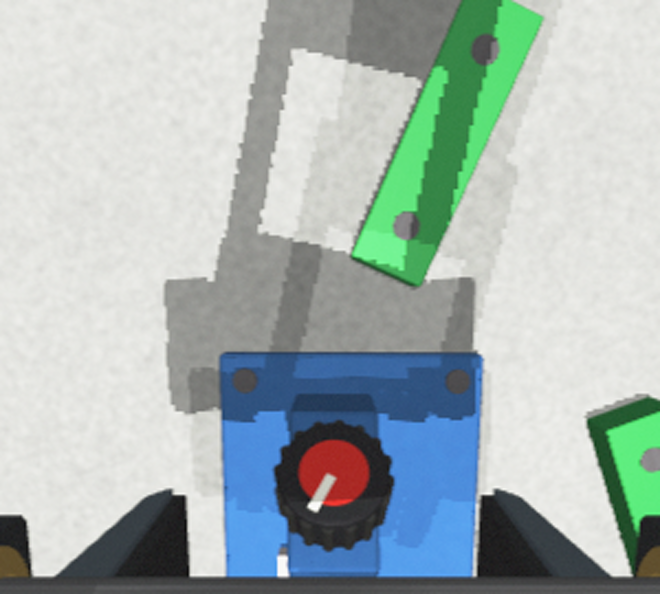

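```bash
python3 - <<'E'
from h import *
f,cx,cy,_=cam('wrist')
w6=(f,cx,cy,np.load('w6.npy')); w7=(f,cx,cy,np.load('w7.npy')); w1=(f,cx,cy,np.load('w1.npy'))
a=cv2.imread('pics/w7.png');h=cv2.cvtColor(a,cv2.COLOR_BGR2HSV); m=((h[...,0]<8)|(h[...,0]>172))&(h[...,1]>150)&(h[...,2]>90); m[:,:250]=0;m[:,320:]=0;m[:180]=0;m[240:]=0
ys,xs=np.nonzero(m);M=cv2.moments(cv2.convexHull(np.c_[xs,ys].astype(np.int32)));u7=(M['m10']/M['m00'],M['m01']/M['m00'])
print(u7,tri(w7,u7,w6,(281.8,91.4)),tri(w7,u7,w1,(245.4,156.5)))
yaw=np.radians(-2.4);ex=np.array([np.cos(yaw),np.sin(yaw),0]);ey=np.array([-ex[1],ex[0],0])
K=tri(w7,u7,w6,(281.8,91.4))[0]; ax=-np.sin(np.radians(35))*ex+np.array([0,0,np.cos(np.radians(35))])
mid=K-17*ax; print('mid',mid,'adv',-ax); s=state(); 
for dz in (0,12): print(shift(mid-[0,0,dz],s))
print('tool axes',toolR(s).round(3))
# nose tip implied
print('axis at x=-53:', [(K-ax*t) for t in (100,)], nest if 0 else '')
E
```

```text
(281.3713768115942, 214.40036231884056) (array([ 525.63400846, -128.84409851,  149.76099631]), np.float64(0.03634347941283223)) (array([ 525.23931801, -128.55577526,  150.56950049]), np.float64(0.696570794465612))
mid [ 535.37625477 -129.25241961  135.83541156] adv [ 0.57307331 -0.02401889 -0.81915204]
[ 0.20452229 12.81131722 -1.64373963]
[ 0.20425698 14.01130186 -1.6498051 ]
tool axes [[ 0.041 -0.005 -0.999]
 [ 0.999  0.     0.041]
 [ 0.    -1.     0.005]]
axis at x=-53: [array([ 582.94133969, -131.24598734,   67.84579189])]
```

```bash
python3 - <<'E'
from h import *
print(state()['qpos'].round(1),state()['time_s'])
E
```

```text
[-1.53e+01  1.33e+01  8.94e+01 -1.00e-01  7.75e+01 -1.03e+02] 8.15
```

```bash
python3 -m handwheel '[[7,[0.2,4,-0.8],-8],[7,[0.2,9,-1.6],-17],[7,[0.2,12,-1.65],-25],[7,[0.2,14.1,-1.65],-34],[7,[0.2,14.1,-1.65],-34],[5.5,[0.2,14.1,-1.65],-34],[4,[0.2,14.1,-1.65],-34],[4,[0.2,14.1,-1.65],-34],[4,[0.2,14.1,-1.65],-34]]' 40; python3 - <<'E'
from h import *
s=state();print(s['qpos'].round(1),s['force'],s['torque'],s['gripper_width'])
E
```

```text
time_s: 9.05
ee_pos: [537.3, -130.0, 124.3]
ee_rot: [-90.0, 0.1, 121.6]
force: [2.6, -1.0, -0.8]
gripper_width: 50.6
[-1.480e+01  2.050e+01  1.003e+02 -1.000e-01  5.920e+01 -1.363e+02] [ 2.61244199 -0.98254277 -0.8056722 ] [-0.51072393 -0.56137844 -0.26835317] 50.636910692385406
```

```bash
python3 -m handwheel '[[3.5,[0,0,0],8],[3.5,[0,0,0],16],[3.5,[0,0,0],24],[3.5,[0,0.05,0],32],[3.5,[0,0.05,0],40],[3.5,[0,0.05,0],48],[3.5,[-0.06,0.1,-0.09],56],[3.5,[-0.06,0.1,-0.09],64],[3.5,[-0.06,0.1,-0.09],70],[3.5,[-0.06,0.1,-0.09],70]]' 40; python3 - <<'E'
from h import *
s=state();print(s['qpos'].round(1),s['force'],s['torque'],s['gripper_width'])
im=vision.grab_frame('wrist'); cv2.imwrite("pics/w8.png",im[:,:,::-1])
E
```

```text
time_s: 10.05
ee_pos: [537.2, -131.0, 125.1]
ee_rot: [-90.1, 0.2, 51.5]
force: [-5.0, -4.0, 6.2]
gripper_width: 50.8
[-14.8  20.5 100.2  -0.2  59.4 -66.2] [-5.00999297 -4.0153459   6.23121492] [-0.12667302  0.43568168  0.32798104] 50.785913785362155
```

View pics/w8.png

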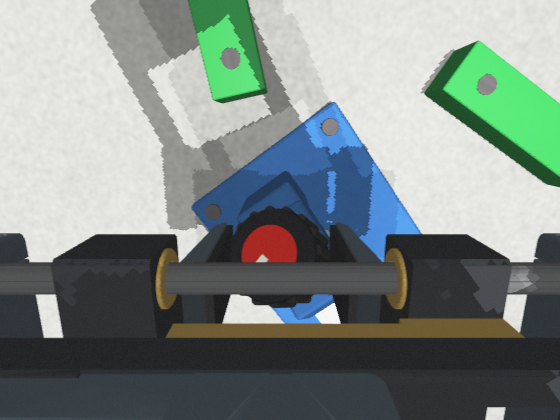

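```bash
python3 -m handwheel '[[5.8,[0,0,0],0],[6.8,[0,0,0],0],[7,[0,-2,0],-8],[7,[0,-5,0],-16],[7,[0,-8,0],-24],[7,[0,-11,0],-32],[7,[0,-13,0],-36],[7,[0,-13,0],-36]]' 40; python3 - <<'E'
from h import *
c=cam('wrist');s=state();print(s['qpos'].round(1),s['force'],s['torque'],s['gripper_width'])
im=vision.grab_frame('wrist'); cv2.imwrite("pics/w9.png",im[:,:,::-1]); np.save('w9.npy',c[3])
a=im[0:270,130:430,::-1]; cv2.imwrite('pics/w9c.png',cv2.resize(a,None,fx=2.2,fy=2.2,interpolation=cv2.INTER_CUBIC))
E
```

```text
time_s: 10.9
ee_pos: [538.9, -130.7, 258.3]
ee_rot: [-90.3, 0.2, 87.6]
force: [-0.2, 0.3, -0.5]
gripper_width: 69.8
[ -14.7   14.8   88.2   -0.2   76.6 -102.3] [-0.24613404  0.31480385 -0.52064517] [ 0.01643531  0.0127633  -0.02121812] 69.78540834777968
```

View pics/w9c.png

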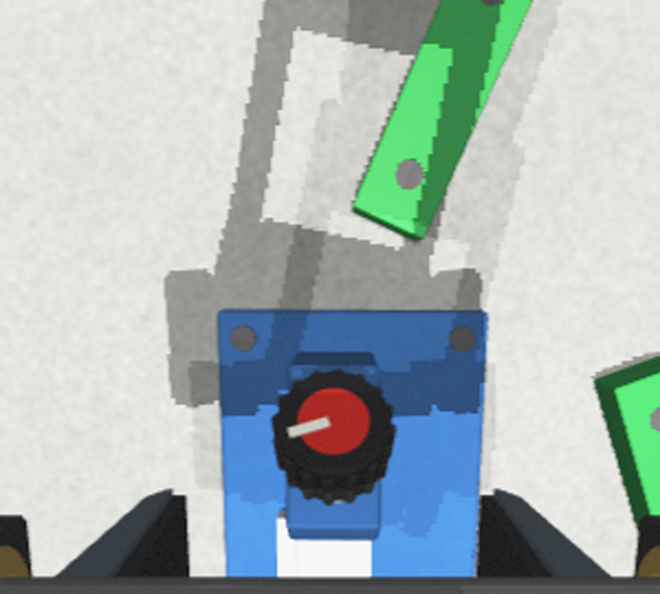

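```bash
python3 -m handwheel '[[7,[0.1,5,0.2],-8],[7,[0.1,10,0.2],-17],[7,[0.1,12.5,0.2],-25],[7,[0.1,13.6,0.2],-34],[6,[0.1,13.6,0.2],-34],[5,[0.1,13.6,0.2],-34],[4,[0.1,13.6,0.2],-34],[3.5,[0.1,13.6,0.2],-34]]' 50
python3 -m handwheel '[[3.5,[0,0,0],8],[3.5,[0,0,0],16],[3.5,[0,0,0],24],[3.5,[0,0.05,0],32],[3.5,[0,0.05,0],40],[3.5,[0,0.05,0],48],[3.5,[-0.06,0.1,-0.09],56],[3.5,[-0.06,0.1,-0.09],64],[3.5,[-0.06,0.1,-0.09],72],[3.5,[-0.06,0.1,-0.09],75]]' 50
```

```text
time_s: 11.75
ee_pos: [536.9, -130.9, 120.1]
ee_rot: [-90.0, 0.4, 121.4]
force: [2.4, -3.9, -7.5]
gripper_width: 50.5
time_s: 12.75
ee_pos: [537.4, -129.9, 120.4]
ee_rot: [-90.3, -0.0, 46.3]
force: [-4.3, -0.6, 3.1]
gripper_width: 51.4
```

```bash
python3 -m handwheel '[[6.5,[0,0,0],0],[7,[0,0,0],-8],[7,[0,0,0],-16.5],[7,[0,0,0],-25],[7,[0,0,0],-33.5],[7,[0,0,0],-42],[7,[0,0,0],-50.5],[7,[0.05,0,-0.05],-59],[7,[0.05,0,-0.05],-67.5],[7,[0.05,0,-0.05],-75]]' 50
python3 -m handwheel '[[6,[0,0,0],0],[5,[0,0,0],0],[4,[0,0,0],0],[3.5,[0,0,0],0]]' 50
python3 -m handwheel '[[3.5,[0,0,0],8],[3.5,[0,0,0],16],[3.5,[0,0,0],24],[3.5,[0,0.05,0],32],[3.5,[0,0.05,0],40],[3.5,[0,0.05,0],48],[3.5,[-0.06,0.1,-0.09],56],[3.5,[-0.06,0.1,-0.09],64],[3.5,[-0.06,0.1,-0.09],72],[3.5,[-0.06,0.1,-0.09],75]]' 50
```

```text
time_s: 13.75
ee_pos: [538.6, -129.6, 121.3]
ee_rot: [-90.2, 0.3, 121.6]
force: [0.0, -0.3, 0.9]
gripper_width: 70.1
time_s: 14.15
ee_pos: [539.3, -130.1, 121.9]
ee_rot: [-90.2, 0.4, 121.5]
force: [-0.5, -1.8, 1.4]
gripper_width: 50.1
time_s: 15.15
ee_pos: [539.8, -131.3, 121.9]
ee_rot: [-90.5, -0.0, 46.4]
force: [-5.0, -5.2, 3.8]
gripper_width: 50.9
```

```bash
python3 -m handwheel '[[6.5,[0,0,0],0],[7,[0,0,0],-8],[7,[0,0,0],-16.5],[7,[0,0,0],-25],[7,[0,0,0],-33.5],[7,[0,0,0],-42],[7,[0,0,0],-50.5],[7,[0.1,0.1,0.05],-59],[7,[0.1,0.1,0.05],-67.5],[7,[0.1,0.1,0.05],-75]]' 50
python3 -m handwheel '[[6,[0,0,0],0],[5,[0,0,0],0],[4,[0,0,0],0],[3.5,[0,0,0],0]]' 50
python3 -m handwheel '[[3.5,[0,0,0],8],[3.5,[0,0,0],16],[3.5,[0,0,0],24],[3.5,[0,0.05,0],32],[3.5,[0,0.05,0],40],[3.5,[0,0.05,0],48],[3.5,[-0.06,0.1,-0.09],56],[3.5,[-0.06,0.1,-0.09],64],[3.5,[-0.06,0.1,-0.09],72],[3.5,[-0.06,0.1,-0.09],75]]' 50
python3 -m handwheel '[[5.8,[0,0,0],0],[6.8,[0,0,0],0],[7,[0,-2,0],-8],[7,[0,-5,0],-16],[7,[0,-8,0],-24],[7,[0,-11,0],-32],[7,[0,-13,0],-41],[7,[0,-13,0],-41]]' 50; python3 - <<'E'
from h import *
c=cam('wrist');s=state();print(s['qpos'].round(1),s['force'],s['torque'],s['gripper_width'])
im=vision.grab_frame('wrist'); cv2.imwrite("pics/w10.png",im[:,:,::-1]); np.save('w10.npy',c[3])
a=im[0:270,130:430,::-1]; cv2.imwrite('pics/w10c.png',cv2.resize(a,None,fx=2.2,fy=2.2,interpolation=cv2.INTER_CUBIC))
E
```

```text
time_s: 16.15
ee_pos: [539.8, -129.7, 120.6]
ee_rot: [-90.1, 0.4, 121.7]
force: [-0.7, -0.6, -0.1]
gripper_width: 70.0
time_s: 16.55
ee_pos: [540.1, -130.2, 120.5]
ee_rot: [-90.1, 0.5, 121.6]
force: [0.8, -2.3, -2.0]
gripper_width: 50.5
time_s: 17.55
ee_pos: [540.2, -130.9, 120.7]
ee_rot: [-90.5, 0.1, 46.5]
force: [-4.0, -5.6, 3.1]
gripper_width: 50.7
time_s: 18.35
ee_pos: [541.1, -129.9, 253.7]
ee_rot: [-90.7, 0.4, 87.6]
force: [0.2, -0.2, -0.0]
gripper_width: 69.8
[ -14.5   14.9   88.7   -0.3   75.6 -102. ] [ 0.2461951  -0.20447742 -0.039188  ] [ 0.01036525 -0.02492418 -0.00496676] 69.77361877795755
```

View pics/w10c.png

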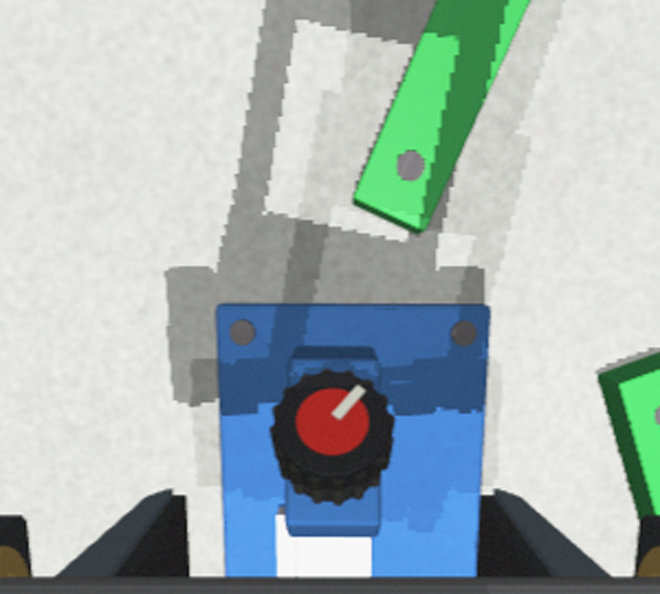

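```bash
python3 -m handwheel '[[7,[0,5,0.1],-8],[7,[0,10,0.1],-17],[7,[0,12.3,0.1],-25],[7,[0,13.3,0.1],-34],[6,[0,13.3,0.1],-34],[5,[0,13.3,0.1],-34],[4,[0,13.3,0.1],-34],[3.5,[0,13.3,0.1],-34]]' 50
python3 -m handwheel '[[3.5,[0,0,0],8],[3.5,[0,0,0],16],[3.5,[0,0,0],24],[3.5,[0,0.05,0],32],[3.5,[0,0.05,0],40],[3.5,[0,0.05,0],48],[3.5,[-0.06,0.1,-0.09],56],[3.5,[-0.06,0.1,-0.09],64],[3.5,[-0.06,0.1,-0.09],72],[3.5,[-0.06,0.1,-0.09],75]]' 50
python3 -m handwheel '[[6.5,[0,0,0],0],[7,[0,0,0],-8],[7,[0,0,0],-16.5],[7,[0,0,0],-25],[7,[0,0,0],-33.5],[7,[0,0,0],-42],[7,[0,0,0],-50.5],[7,[0.1,0.1,0],-59],[7,[0.1,0.1,0],-67.5],[7,[0.1,0.1,0],-75]]' 50
python3 -m handwheel '[[6,[0,0,0],0],[5,[0,0,0],0],[4,[0,0,0],0],[3.5,[0,0,0],0]]' 50
python3 -m handwheel '[[3.5,[0,0,0],8],[3.5,[0,0,0],16],[3.5,[0,0,0],24],[3.5,[0,0.05,0],32],[3.5,[0,0.05,0],40],[3.5,[0,0.05,0],48],[3.5,[-0.06,0.1,-0.09],56],[3.5,[-0.06,0.1,-0.09],64],[3.5,[-0.06,0.1,-0.09],72],[3.5,[-0.06,0.1,-0.09],75]]' 50
```

```text
time_s: 19.2
ee_pos: [540.2, -130.8, 118.4]
ee_rot: [-90.2, 0.6, 121.3]
force: [1.2, -1.5, -5.5]
gripper_width: 50.2
time_s: 20.2
ee_pos: [540.0, -130.0, 119.6]
ee_rot: [-90.6, -0.0, 46.2]
force: [-7.4, 1.1, 8.7]
gripper_width: 51.2
time_s: 21.2
ee_pos: [541.3, -129.3, 119.4]
ee_rot: [-90.3, 0.6, 121.5]
force: [-0.4, -0.2, -0.5]
gripper_width: 70.0
time_s: 21.6
ee_pos: [542.2, -130.0, 119.9]
ee_rot: [-90.3, 0.7, 121.4]
force: [1.4, -3.3, 0.6]
gripper_width: 50.1
time_s: 22.6
ee_pos: [541.5, -131.0, 121.0]
ee_rot: [-90.8, 0.0, 46.3]
force: [-9.4, -4.3, 13.2]
gripper_width: 50.2
```

```bash
python3 -m handwheel '[[6.5,[0,0,0],0],[7,[0,0,0],-8],[7,[0,0,0],-16.5],[7,[0,0,0],-25],[7,[0,0,0],-33.5],[7,[0,0,0],-42],[7,[0,0,0],-50.5],[7,[0.1,0.2,0],-59],[7,[0.1,0.2,0],-67.5],[7,[0.1,0.2,0],-75]]' 50
python3 -m handwheel '[[6,[0,0,0],0],[5,[0,0,0],0],[4,[0,0,0],0],[3.5,[0,0,0],0]]' 50
python3 -m handwheel '[[3.5,[0,0,0],8],[3.5,[0,0,0],16],[3.5,[0,0,0],24],[3.5,[0,0.05,0],32],[3.5,[0,0.05,0],40],[3.5,[0,0.05,0],48],[3.5,[-0.06,0.1,-0.09],56],[3.5,[-0.06,0.1,-0.09],64],[3.5,[-0.06,0.1,-0.09],72],[3.5,[-0.06,0.1,-0.09],75]]' 50
python3 -m handwheel '[[5.8,[0,0,0],0],[6.8,[0,0,0],0],[7,[0,-2,0],-8],[7,[0,-5,0],-16],[7,[0,-8,0],-24],[7,[0,-11,0],-32],[7,[0,-13,0],-41],[7,[0,-13,0],-41]]' 50; python3 - <<'E'
from h import *
c=cam('wrist');s=state();print(s['qpos'].round(1),s['force'],s['torque'],s['gripper_width'])
im=vision.grab_frame('wrist'); cv2.imwrite("pics/w11.png",im[:,:,::-1]); np.save('w11.npy',c[3])
a=im[0:270,130:430,::-1]; cv2.imwrite('pics/w11c.png',cv2.resize(a,None,fx=2.2,fy=2.2,interpolation=cv2.INTER_CUBIC))
E
```

```text
time_s: 23.6
ee_pos: [541.9, -129.7, 118.6]
ee_rot: [-90.1, 0.6, 121.6]
force: [0.1, 0.8, -1.0]
gripper_width: 70.1
time_s: 24.0
ee_pos: [542.4, -130.5, 118.5]
ee_rot: [-90.2, 0.7, 121.5]
force: [1.9, -4.1, -3.1]
gripper_width: 50.4
time_s: 25.0
ee_pos: [541.5, -130.3, 119.8]
ee_rot: [-90.6, 0.1, 46.4]
force: [-11.4, -1.7, 17.4]
gripper_width: 50.1
time_s: 25.8
ee_pos: [542.3, -129.0, 252.6]
ee_rot: [-90.7, 0.5, 87.4]
force: [0.0, 0.3, 0.5]
gripper_width: 69.9
[ -14.3   15.    88.7   -0.4   75.4 -101.7] [0.01325145 0.28451798 0.4536349 ] [0.00200311 0.04268249 0.02657673] 69.87682249681708
```

View pics/w11c.png

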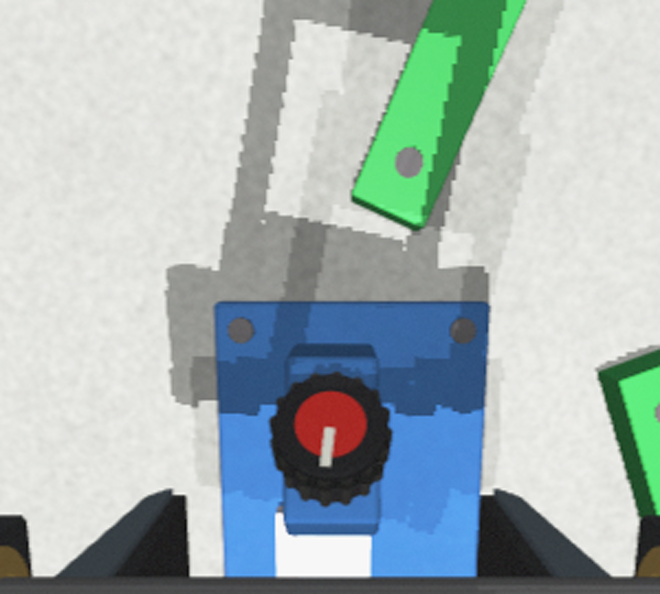

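```bash
python3 -m handwheel '[[7,[0,5,0],-8],[7,[0,10,0],-17],[7,[0,12.3,0],-25],[7,[0,13.4,0],-34],[6,[0,13.4,0],-34],[5,[0,13.4,0],-34],[4,[0,13.4,0],-34],[3.5,[0,13.4,0],-34]]' 55
python3 -m handwheel '[[3.5,[0,0,0],8],[3.5,[0,0,0],16],[3.5,[0,0,0],24],[3.5,[0,0.05,0],32],[3.5,[0,0.05,0],40],[3.5,[0,0.05,0],48],[3.5,[-0.06,0.1,-0.09],56],[3.5,[-0.06,0.1,-0.09],64],[3.5,[-0.06,0.1,-0.09],72],[3.5,[-0.06,0.1,-0.09],75]]' 55
python3 -m handwheel '[[6.5,[0,0,0],0],[7,[0,0,0],-8],[7,[0,0,0],-16.5],[7,[0,0,0],-25],[7,[0,0,0],-33.5],[7,[0,0,0],-42],[7,[0,0,0],-50.5],[7,[0.1,0.1,0],-59],[7,[0.1,0.1,0],-67.5],[7,[0.1,0.1,0],-75]]' 55
python3 -m handwheel '[[6,[0,0,0],0],[5,[0,0,0],0],[4,[0,0,0],0],[3.5,[0,0,0],0]]' 55
python3 -m handwheel '[[3.5,[0,0,0],8],[3.5,[0,0,0],16],[3.5,[0,0,0],24],[3.5,[0,0.05,0],32],[3.5,[0,0.05,0],40],[3.5,[0,0.05,0],48],[3.5,[-0.06,0.1,-0.09],56],[3.5,[-0.06,0.1,-0.09],64],[3.5,[-0.06,0.1,-0.09],72],[3.5,[-0.06,0.1,-0.09],75]]' 55
python3 -c "
from h import *
print(state()['torque'])"
```

```text
time_s: 26.65
ee_pos: [542.9, -130.9, 116.4]
ee_rot: [-90.2, 0.8, 121.2]
force: [3.8, -3.9, -8.6]
gripper_width: 49.7
time_s: 27.65
ee_pos: [541.8, -129.7, 118.5]
ee_rot: [-90.6, 0.0, 46.0]
force: [-12.0, 1.3, 18.8]
gripper_width: 49.6
time_s: 28.65
ee_pos: [542.9, -128.6, 118.3]
ee_rot: [-90.2, 0.6, 121.3]
force: [0.5, -0.7, -0.6]
gripper_width: 70.2
time_s: 29.05
ee_pos: [544.3, -130.0, 118.9]
ee_rot: [-90.3, 0.9, 121.2]
force: [1.5, -4.1, -1.4]
gripper_width: 49.1
time_s: 30.05
ee_pos: [543.3, -131.1, 120.2]
ee_rot: [-90.9, 0.1, 46.1]
force: [-12.2, -5.2, 17.9]
gripper_width: 48.4
[0.38046874 0.92966679 1.07289854]
```

```bash
python3 -m handwheel '[[6.5,[0,0,0],0],[7,[0,0,0],-8],[7,[0,0,0],-16.5],[7,[0,0,0],-25],[7,[0,0,0],-33.5],[7,[0,0,0],-42],[7,[0,0,0],-50.5],[7,[0.1,0.1,0],-59],[7,[0.1,0.1,0],-67.5],[7,[0.1,0.1,0],-75]]' 55
python3 -m handwheel '[[6,[0,0,0],0],[5,[0,0,0],0],[4,[0,0,0],0],[3.5,[0,0,0],0]]' 55
python3 -m handwheel '[[3.5,[0,0,0],8],[3.5,[0,0,0],16],[3.5,[0,0,0],24],[3.5,[0,0.05,0],32],[3.5,[0,0.05,0],40],[3.5,[0,0.05,0],48],[3.5,[-0.06,0.1,-0.09],56],[3.5,[-0.06,0.1,-0.09],64],[3.5,[-0.06,0.1,-0.09],72],[3.5,[-0.06,0.1,-0.09],75]]' 55
python3 -c "
from h import *
print(state()['torque'])"
python3 -m handwheel '[[5.8,[0,0,0],0],[6.8,[0,0,0],0],[7,[0,-2,0],-8],[7,[0,-5,0],-16],[7,[0,-8,0],-24],[7,[0,-11,0],-32],[7,[0,-13,0],-41],[7,[0,-13,0],-41]]' 55; python3 - <<'E'
from h import *
c=cam('wrist');s=state()
im=vision.grab_frame('wrist'); cv2.imwrite("pics/w12.png",im[:,:,::-1]); np.save('w12.npy',c[3])
a=im[0:270,130:430,::-1]; cv2.imwrite('pics/w12c.png',cv2.resize(a,None,fx=2.2,fy=2.2,interpolation=cv2.INTER_CUBIC))
E
```

```text
time_s: 31.05
ee_pos: [543.7, -129.8, 119.1]
ee_rot: [-90.1, 0.8, 121.4]
force: [0.5, 0.0, -0.4]
gripper_width: 69.9
time_s: 31.45
ee_pos: [544.2, -130.4, 119.0]
ee_rot: [-90.1, 0.9, 121.3]
force: [0.7, -2.4, -2.0]
gripper_width: 48.5
time_s: 32.45
ee_pos: [543.2, -130.8, 120.3]
ee_rot: [-90.8, 0.3, 46.2]
force: [-11.2, -2.3, 18.4]
gripper_width: 48.2
[0.72215027 0.93871537 0.9745476 ]
time_s: 33.25
ee_pos: [544.1, -129.1, 253.0]
ee_rot: [-90.8, 0.7, 87.2]
force: [-0.2, -0.4, -0.0]
gripper_width: 69.9
```

View pics/w12c.png

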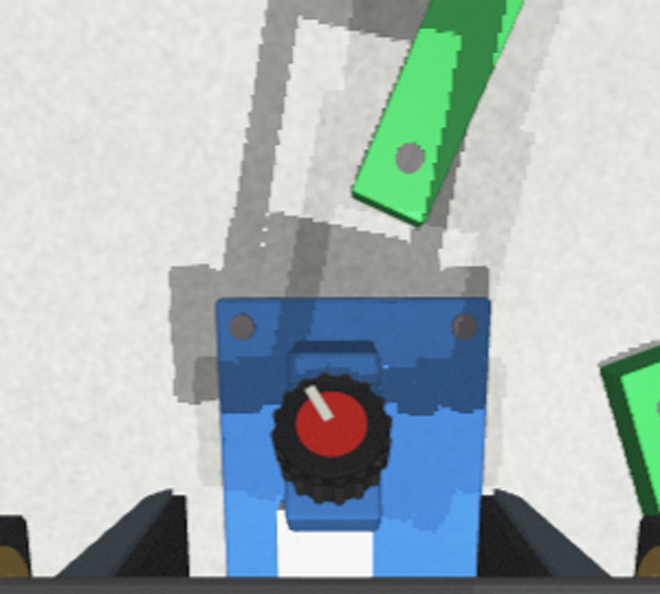

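```bash
python3 -m handwheel '[[7,[0,5,0],-8],[7,[0,10,0],-17],[7,[0,12.3,0],-25],[7,[0,13.5,0],-34],[6,[0,13.5,0],-34],[5,[0,13.5,0],-34],[4,[0,13.5,0],-34],[3.5,[0,13.5,0],-34]]' 55
python3 -m handwheel '[[3.5,[0,0,0],8],[3.5,[0,0,0],16],[3.5,[0,0,0],24],[3.5,[0,0.05,0],32],[3.5,[0,0.05,0],40]]' 55
python3 -c "
from h import *
print(state()['torque'])"
python3 -m handwheel '[[3.5,[0,0,0],8],[3.5,[0,0,0],16],[3.5,[0,0,0],24],[3.5,[0,0,0],32],[3.5,[0,0,0],35]]' 55
python3 -c "
from h import *
print(state()['torque'])"
```

```text
time_s: 34.1
ee_pos: [544.6, -131.1, 116.0]
ee_rot: [-90.1, 1.0, 120.9]
force: [0.9, -2.7, -6.7]
gripper_width: 49.1
time_s: 34.6
ee_pos: [544.7, -131.0, 116.3]
ee_rot: [-90.8, 0.7, 80.7]
force: [-3.0, -2.3, 2.3]
gripper_width: 45.5
[ 1.75467616 -0.06886098  1.63321598]
time_s: 35.1
ee_pos: [542.7, -129.5, 118.9]
ee_rot: [-90.8, 0.1, 45.5]
force: [-10.1, 3.0, 12.8]
gripper_width: 48.0
[1.67216827 0.67854909 0.91062632]
```

```bash
python3 -m handwheel '[[5.8,[0,0,0],0],[6.8,[0,0,0],0],[7,[0,-2,0],-8],[7,[0,-5,0],-16],[7,[0,-8,0],-24],[7,[0,-11,0],-32],[7,[0,-13,0],-41],[7,[0,-13,0],-41]]' 55; python3 - <<'E'
from h import *
c=cam('wrist');s=state()
im=vision.grab_frame('wrist'); cv2.imwrite("pics/w13.png",im[:,:,::-1]); np.save('w13.npy',c[3])
a=im[0:270,130:430,::-1]; cv2.imwrite('pics/w13c.png',cv2.resize(a,None,fx=2.2,fy=2.2,interpolation=cv2.INTER_CUBIC))
E
```

```text
time_s: 35.9
ee_pos: [543.5, -128.4, 252.2]
ee_rot: [-91.0, 0.6, 86.6]
force: [-0.4, 0.0, -0.6]
gripper_width: 70.1
```

View pics/w13c.png

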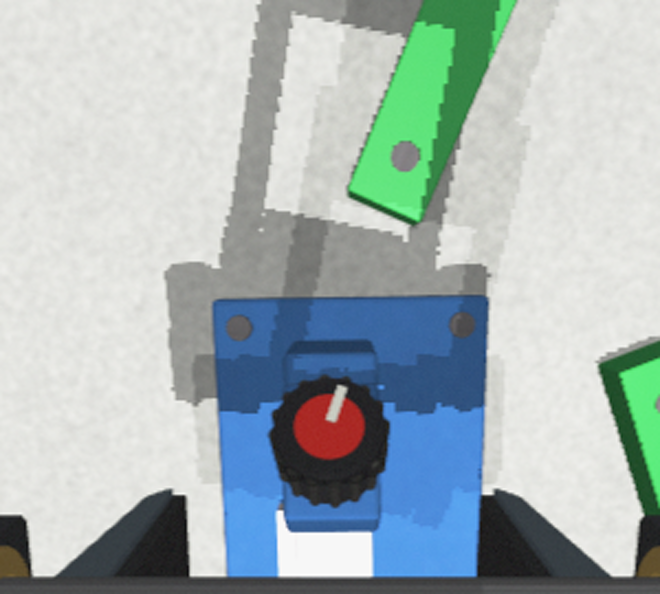

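```bash
python3 -m handwheel '[[7,[0,5,-0.1],-8],[7,[0,10,-0.2],-17],[7,[0,12.3,-0.2],-25],[7,[0,13.4,-0.2],-34],[6,[0,13.4,-0.2],-34],[5,[0,13.4,-0.2],-34],[4,[0,13.4,-0.2],-34],[3.5,[0,13.4,-0.2],-34]]' 58
python3 -m handwheel '[[3.5,[0,0,0],8],[3.5,[0,0,0],16],[3.5,[0,0,0],24],[3.5,[0,0,0],32],[3.5,[0,0,0],40]]' 58
python3 -c "
from h import *
print(state()['torque'])"
python3 -m handwheel '[[3.5,[0,0,0],8],[3.5,[0,0,0],16],[3.5,[0,0,0],24],[3.5,[0,0,0],32],[3.5,[0,0,0],35]]' 58
python3 -m handwheel '[[5.8,[0,0,0],0],[6.8,[0,0,0],0],[7,[0,-2,0],-8],[7,[0,-5,0],-16],[7,[0,-8,0],-24],[7,[0,-11,0],-32],[7,[0,-13,0],-41],[7,[0,-13,0],-41]]' 58; python3 - <<'E'
from h import *
c=cam('wrist');s=state()
im=vision.grab_frame('wrist'); cv2.imwrite("pics/w14.png",im[:,:,::-1]); np.save('w14.npy',c[3])
a=im[0:270,130:430,::-1]; cv2.imwrite('pics/w14c.png',cv2.resize(a,None,fx=2.2,fy=2.2,interpolation=cv2.INTER_CUBIC))
E
```

```text
time_s: 36.75
ee_pos: [546.5, -130.2, 116.3]
ee_rot: [-90.3, 1.0, 120.3]
force: [1.5, -1.8, -5.2]
gripper_width: 48.7
time_s: 37.25
ee_pos: [549.4, -132.0, 117.6]
ee_rot: [-91.3, 0.8, 80.3]
force: [3.8, -5.6, -1.2]
gripper_width: 45.2
[-0.81304176 -0.32871211  1.79815931]
time_s: 37.75
ee_pos: [550.7, -137.0, 120.2]
ee_rot: [-92.2, 0.2, 45.5]
force: [-4.8, -17.0, 8.9]
gripper_width: 47.6
time_s: 38.55
ee_pos: [549.1, -133.0, 253.7]
ee_rot: [-91.9, 1.6, 86.5]
force: [-0.1, 0.5, -0.1]
gripper_width: 70.1
```

View pics/w14c.png

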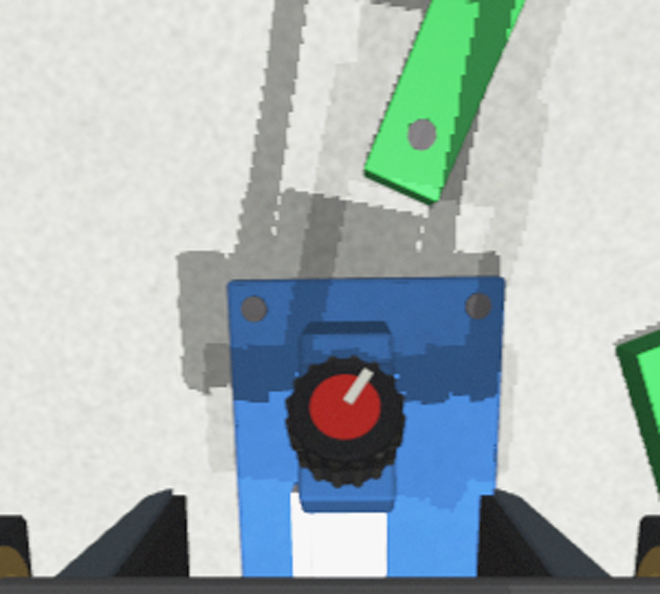

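```bash
python3 -c "
from h import *
print(shift([545.7,-129.7,117]),state()['ee_rot'])"
```

```text
[ 0.65934802 13.41459934  0.65784286] [-91.71880074   1.52928968  86.41155865]
```

```bash
python3 -m handwheel '[[7,[0.3,5,0.3],-8],[7,[0.6,10,0.6],-17],[7,[0.65,12.3,0.65],-25],[7,[0.65,13.4,0.65],-34],[6,[0.65,13.4,0.65],-34],[5,[0.65,13.4,0.65],-34],[4,[0.65,13.4,0.65],-34],[3.5,[0.65,13.4,0.65],-34]]' 58
python3 -m handwheel '[[3.5,[0,0,0],8],[3.5,[0,0,0],16],[3.5,[0,0,0],24],[3.5,[0,0,0],32],[3.5,[0,0,0],40]]' 58
python3 -c "
from h import *
print(state()['torque'])"
python3 -m handwheel '[[3.5,[0,0,0],8],[3.5,[0,0,0],16],[3.5,[0,0,0],24]]' 58
python3 -c "
from h import *
print(state()['torque'])"
python3 -m handwheel '[[5.8,[0,0,0],0],[6.8,[0,0,0],0],[7,[0,-2,0],-8],[7,[0,-5,0],-16],[7,[0,-8,0],-24],[7,[0,-11,0],-30],[7,[0,-13,0],-30],[7,[0,-13,0],-30]]' 58; python3 - <<'E'
from h import *
c=cam('wrist');s=state()
im=vision.grab_frame('wrist'); cv2.imwrite("pics/w15.png",im[:,:,::-1]); np.save('w15.npy',c[3])
a=im[0:270,130:430,::-1]; cv2.imwrite('pics/w15c.png',cv2.resize(a,None,fx=2.2,fy=2.2,interpolation=cv2.INTER_CUBIC))
E
```

```text
time_s: 39.4
ee_pos: [546.3, -130.2, 117.6]
ee_rot: [-90.6, 2.3, 120.3]
force: [1.8, -1.4, -3.8]
gripper_width: 47.8
time_s: 39.9
ee_pos: [549.9, -132.1, 119.3]
ee_rot: [-92.5, 1.6, 80.3]
force: [4.2, -6.5, -0.2]
gripper_width: 45.0
[-0.98641739 -0.25082184  1.88074631]
time_s: 40.2
ee_pos: [551.7, -136.0, 121.1]
ee_rot: [-93.5, 0.7, 56.5]
force: [0.8, -14.8, 0.7]
gripper_width: 46.6
[-2.38229352 -0.65660605  2.03119575]
time_s: 41.0
ee_pos: [547.5, -130.0, 254.5]
ee_rot: [-93.1, 2.4, 86.4]
force: [0.6, -0.7, 0.8]
gripper_width: 70.3
```

View pics/w15c.png

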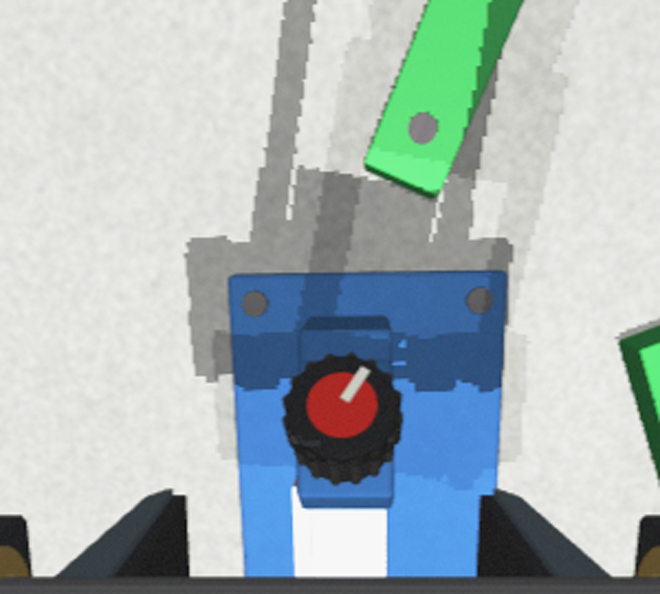

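The white bar has not moved (still at about (357,384) relative to centre (342,404)), so the knob is at the hard stop. I'll check the collar and the bar from further out.

```bash
python3 -m handwheel '[[7,[0,-1,-4.5],0],[7,[0,-1,-9],0],[7,[0,-1,-13],0],[7,[0,-1,-13],0],[7,[0,-1,-13],0]]'; python3 - <<'E'
from h import *
c=cam('wrist');s=state()
im=vision.grab_frame('wrist'); cv2.imwrite("pics/w16.png",im[:,:,::-1])
a=im[0:270,130:430,::-1]; cv2.imwrite('pics/w16c.png',cv2.resize(a,None,fx=2.2,fy=2.2,interpolation=cv2.INTER_CUBIC))
P=lambda u,v,z:plane(c,(u,v),z)
np.save('w16.npy',c[3])
a=vision.grab_frame('scene')[:,:,::-1]; cv2.imwrite('pics/scene1.png',a)
b=vision.grab_frame('top')[:,:,::-1]; cv2.imwrite('pics/top1.png',b)
for n,i in (('scene',a),('top',b)):
    d=cv2.absdiff(i.copy(),cv2.imread(f'pics/{n}0.png')).max(2); print(n,(d>60).sum())
cv2.imwrite('pics/pair.png',np.hstack([cv2.resize(a[165:285,190:290],None,fx=4,fy=4,interpolation=cv2.INTER_CUBIC),cv2.resize(b[150:270,260:350],None,fx=4,fy=4,interpolation=cv2.INTER_CUBIC)]))
E
```

```text
time_s: 41.55
ee_pos: [675.1, -136.8, 265.6]
ee_rot: [-92.5, 2.3, 86.5]
force: [-0.3, 0.2, -0.8]
gripper_width: 70.4
scene 10252
top 10989
```

View pics/w16c.png

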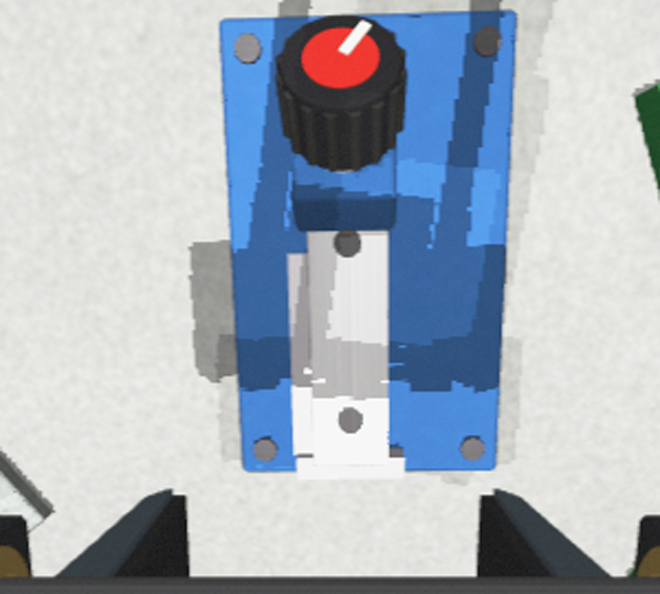

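View pics/scene1.png

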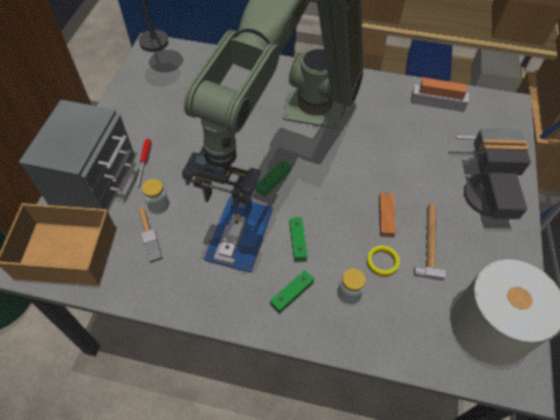

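View pics/top1.png

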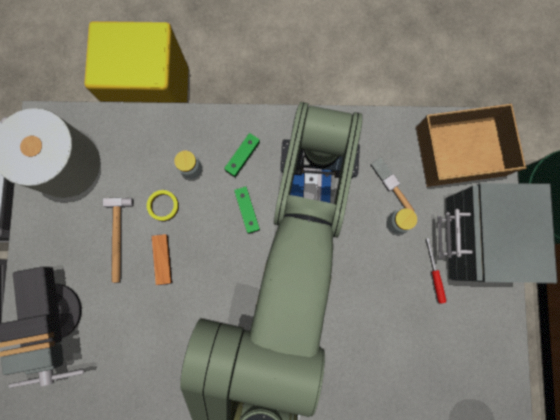

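```bash
python3 - <<'E'
from h import *
f,cx,cy,_=cam('wrist'); c=(f,cx,cy,np.load('w16.npy'))
P=lambda u,v,z:plane(c,(u/2.2+130,v/2.2),z)
C=[P(220,18,15),P(515,11,15),P(496,468,15),P(243,470,15)]
ctr=sum(C)/4; ax=(C[3]-C[0]+C[2]-C[1]);ex=ax/np.linalg.norm(ax);ey=np.array([-ex[1],ex[0],0]);nest=ctr-10*ey+35*ex
print(ctr,np.degrees(np.arctan2(ex[1],ex[0])))
L=lambda p:np.round([(p-nest)@ex,(p-nest)@ey],1)
for n,p in dict(d1=P(347,243,51),d2=P(350,419,51),eL=P(313,400,51),eR=P(388,400,51),eL2=P(309,240,51),eR2=P(387,240,51),end=P(350,463,51),stopL=P(297,460,35),stopR=P(404,459,35),fenceout=P(288,260,29),fenceout2=P(292,450,29)).items(): print(n,L(p))
E
```

```text
[ 611.12869729 -122.20247158   15.        ] -2.5203691032773397
d1 [-44.5  -0.3]
d2 [45.   0.2]
eL [ 34.6 -19.2]
eR [35.  20.2]
eL2 [-46.3 -19.1]
eR2 [-45.5  19.5]
end [69.3 -0.1]
stopL [ 72.2 -30.2]
stopR [72.  29.7]
fenceout [-36.4 -32.1]
fenceout2 [ 68.  -33.5]
```

```bash
python3 - <<'E'
from workcell import job,state
print(state()['time_s'],job.job_done())
E
```

```text
the job is handed in; nothing more can be done
41.7 None
```

I handed the job in at 41.7 s. The bar is in its nest, the screw is fully home, and the gripper is open and clear of everything.

- **Bar:** I gripped the aluminium bar, straightened it, and slid it flat under the nose, first against the side fence and then against the end stop. Contact force rose against both. The last wrist picture puts the bar within about 0.5 mm of the nest, its end at x = 69.3 mm against a nominal 70 mm, and it lies square to the jig.
- **Knob:** the moves allow no tilt, so I turned the leaning knob with the tool pointing down, regripping between strokes. It turned about 547° (1.5 turns). The next-to-last stroke gave only about 19°, and the last gave none while pushing the arm aside, so I take that as the hard stop.
- **Bystanders:** the final scene and top pictures show nothing displaced, judged by eye. The arm hides part of the view.

**Weaker points:**
- I did not see the collar seated on the block directly, because the knob hides it. Seating is inferred from the hard stop, the total rotation and the gap no longer showing.
- The nose's pressing force was not measured.
- The early estimates of the knob's height disagreed, from 142 to 159 mm. I used the 150 mm from two wrist views.
- The tool tilted by up to about 3° under the load of the last strokes.

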